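# Put a coin roll in the till drawer

## Task

Press the release button on top of the cash till so that its drawer pops out, and lay the thick coin roll down in the empty middle coin cup of the drawer. Then ease the drawer fully home, without slamming it, until it clicks and stays shut by itself. Leave everything else on the counter where it is.

Things in the scene. Friction and masses are not known exactly. Their poses are not given: they have to be found in the camera images.
- till: The cash till, fixed: a grey steel box on the counter, 300 mm wide, 300 mm deep, 85 mm high, a 2 mm black rubber mat on the rear of its top. Its drawer comes out at the front, towards the robot. Origin on the counter under the middle of its front edge; x into the till, y to the left seen from the robot, z up. It stands elsewhere and turned up to 0.25 rad each run.
- drawer_front (a point): Centre of the outer front face of the till's drawer: a flat grey plate without a handle, 288 mm wide, from 8 to 80 mm above the counter, facing the robot. The point is 44 mm up and moves with the drawer. Axes: x points level into the till (the way to push the drawer home), y to the left seen from the robot, z up.
- drawer (a joint): How far the drawer is out, m: 0 home and latched, 0.11 fully out, -0.004 inner stop. Once released, a spring (6 N home, 2 N out) pops it out to 0.11 within 1 s. Pushing it home takes about 10 N at most; the catch clicks in as it reaches 0, it can be pushed 4 mm farther to a firm stop, and comes back to rest on the catch at 0. Stopped short of 0, it pops out again when let go.
- release_top (a point): Centre of the top of the release button: round, steel, 28 mm diameter, in a black 42 mm collar, on the till's top near its front edge, right of the middle seen from the robot (40 mm behind the shut drawer's front face, 80 mm right of its centre). Its top is 101 mm above the counter, 10 mm above the collar. Pressed straight down. Axes as for the drawer front.
- release (a joint): How far the release button is pressed, m: 0 up, 0.007 fully down. Sprung: 2 N to start, 4.5 N at the bottom; the drawer is freed once the button is about 3 mm down. It springs up again, and dips by itself when the drawer is pushed past the catch.
- cup (a point): Centre of the floor of the drawer's middle, empty coin cup (black plastic; loose coins in the cups left and right). Moves with the drawer; inside the till until it is out. Inside 100 x 100 mm, floor 12 mm above the counter; walls 3 mm thick, 33 mm above the floor, the front plate 68 mm. Axes as for the drawer front. Drawer out: the till's top edge is 54 mm behind this point.
- thick_roll: The thick coin roll: a solid cylinder in brown paper with metal ends, 26 mm diameter, 55 mm long, about 0.2 kg, lying on the counter left of the till. Origin at its centre; its x axis is the cylinder's axis (it may roll about it).
- slim_roll: Another coin roll, slim and long: 20 mm diameter, 77 mm long, lying in brown paper left of the till. The two rolls swap places from run to run. Not to be moved. Origin at its centre, x along it.
- pen: Black pen lying between the two rolls, 140 mm long, 12 mm wide, 10 mm high. Not to be moved. Origin at its underside, x along it.
- jar: Jar standing on the till's top behind and left of the button, 68 mm diameter, 100 mm high. Not to be moved. Origin at the centre of its underside.
- terminal: Black card terminal, 160 x 76 x 30 mm, lying right of the till. Not to be moved. Origin at the centre of its underside.
- dish: White dish of olives, 120 mm diameter, 42 mm high, left of the rolls. Not to be moved. Origin at the centre of its underside.
- tin: Tin can, 75 mm diameter, 110 mm high, at the right. Not to be moved. Origin at the centre of its underside.
- receipt_pad: Receipt pad, 140 x 90 x 13 mm, at the far left. Not to be moved. Origin at the centre of its underside.
There are look-alikes about, which are no part of the job. Leave any black look-alike of the thick_roll alone.

How it is judged:
On the way, in this order (a step that is already met when the one before it is completed fails the run):
1. the drawer has popped out, at least 90 mm (value of joint drawer above 0.09 m), for 0.2 s.
2. the thick roll lies in the middle cup, let go, with the drawer out (x of thick_roll in the frame of cup between -0.045 and 0.045 m and y of thick_roll in the frame of cup between -0.045 and 0.045 m and z of thick_roll in the frame of cup between 0.005 and 0.02 m and value of joint drawer above 0.08 m and contact force between the fingers and thick_roll below 0.05 N), for 0.2 s.
At the end, for the whole second after the job is handed in: The drawer is home (within 3 mm) and latched, staying shut with nothing touching it, the release button is up, and the thick roll lies at rest on the floor of the middle cup (centre within 45 mm of the cup's centre both ways) (value of joint drawer below 0.003 m and value of joint release below 0.002 m and linear speed of thick_roll below 0.03 m/s and x of thick_roll in the frame of cup between -0.045 and 0.045 m and y of thick_roll in the frame of cup between -0.045 and 0.045 m and z of thick_roll in the frame of cup between 0.005 and 0.02 m).
It fails at once if the drawer is slammed (pushed in faster than 0.4 m/s) (velocity of joint drawer below -0.4 m/s).
It fails at once if something else on the counter or the till (slim roll, pen, jar, terminal, dish, tin or pad) is moved by more than 30 mm (distance of any of slim_roll, pen, jar, terminal, dish, tin, receipt_pad from where it was at the start of the episode above 0.03 m).
It also fails if it takes over 72 s, if anything falls off the work surface, if the arm or the gripper's body presses on something with over 40 N, if the wrist force passes 120 N, or if a joint passes its speed limit or range.

## Robot

A 7-joint arm with a two-finger parallel gripper is mounted at the origin on the work surface. World frame = base frame: x ahead of the robot, y to its left, z up, the work surface at z = 0. Lengths are in m, angles in rad, forces in N, time in s.
With the tool pointing down it reaches from about 0.4 to 0.9 m from the base axis. Payload 5.6 kg.
Tool frame: the origin (TCP) lies at the very end of the fingers, on their centre line; the grasp point (between the pads) lies 19 mm behind it (r.grasp_offset is the distance from the TCP to the grasp point, in m); z points along the fingers, y is the line along which they close (so a half turn about z gives the same grasp; the last joint's range is limited). The gripper opens to 92 mm and grips with 3 to 60 N. Pads are 20 mm wide; open, the fingers measure 128 mm over their backs; the gripper's body (75 mm by 189 mm) begins 69 mm behind the grasp point.
Start: joints at [-1.362, 0.468, -0.012, 1.603, 0.006, 1.071, -0.056], TCP at [0.162, 0.629, 0.215] pointing down, gripper open.
Joint ranges: [-2.53, 2.53], [-0.31, 2.02], [-1.57, 1.55], [0.28, 2.44], [-1.29, 4.43], [0.15, 1.84], [-2.92, 2.92]. Speed limits (rad/s): [2.57, 2.57, 3.14, 3.14, 3.14, 3.14, 3.14].

## Interface

Orientations are given as a unit quaternion [x, y, z, w].
In Python, from bench import r gives the robot as it stands. The module is installed in compiled form; this text tells all that it offers.
- The arm moves only by the shell command python3 -m pendant 'ROWS' [FORCE]. ROWS is JSON, a list of rows, each an object of numbers: "tx", "ty", "tz": the shift along the tool's x, y, z each as a share of 0.3 m, from -1 to 1; "spin": the turn about the tool's z as a share of 45 degrees, from -1 to 1; "gripper": the gripper command: -1 is fully open, 1 is shut, values between are in proportion. A call has 1 to 8 rows; each row is the pose to reach, as a shift and turn from the pose commanded when the call began, along the tool's axes at that moment; what a row does not reach only later rows make up. A row lasts 1/10 s, in which the tool goes at most 50 mm and 8.59 degrees, less where a joint would pass 70% of its speed; a pose out of reach is approached as far as the arm can. A call with a number of a shift or a turn outside -1 to 1 is refused whole. A call with a gripper value outside its range is refused whole. The fingers move at their own pace and stop on an object; FORCE is the grip in N (left out, the last holds). Time passes only in rows, so rows that repeat a pose let the fingers close. It gives the time, the measured TCP pose, the force, the opening and the grip force at its end, in the units of the state.
- r.get_obs(): the state, without advancing time (a new reading comes with each control period).
- r.get_image(name): name is "scene" or "top" or "wrist"; returns (picture, depth): 400x640x3 uint8, red, green, blue; 400x640 float32, m along the optical axis (not along the pixel's ray), 0 where there is no reading.
- r.calibration(name): a dict with "fx", "fy", "cx", "cy" (pixels), "R" (3x3) and "t" (3): a world point X has camera coordinates R X + t. Camera axes: x right, y down, z forward; pixel columns grow to the right and rows downward; lengths in m; the calibration is good to about 2 mm. A picture is of the moment at which its call begins: read the wrist's pose just before it. calibration takes no time and is no camera call; for the wrist camera it gives the pose at the moment of the call.
- r.close_job(): hands the job in; it is judged then, once.
Trained networks look in the newest picture that a camera, given by its name, has taken for a name from the list of things; names that differ only in an ending like _2 or _b are one class to them, and where a whole thing is asked for, a point or a joint stands for the part that bears it (a point fixed in the world has none). Each returns a list of dicts, best first, with "conf" (0 to 1); they miss things now and then, are a little off and sometimes report something else, mostly with a low value. They report only what shows in the picture. A call takes as long as a camera call. They do not tell look-alikes from the thing itself.
- r.find_in(camera, target): "xy" ([column, row] in pixels, amid what is visible of it).
The state is a dict: "t": time; "joint_pos": joint angles; "qvel": joint speeds; "effort": joint torques, N m; "eef_pos": TCP position; "tcp_rot": TCP orientation; "contact_force": force on the tool from outside, world axes, zero at the start; "ft_torque": the same for the moment, N m; "grip_width": opening from 0.0 (shut) to 1.0 (fully open); "grasp_force": force on a finger pad.
Only numpy, scipy, OpenCV 4.12 (cv2) and the standard library are available. Lean on these libraries where they do the work, as an engineer would, in place of code of your own. Each camera call takes 0.05 s, during which the arm holds its last target. There are 200 camera calls.

## Working session

There is one attempt and no reset: what is moved stays moved. The work goes in short steps, Python scripts to look and compute and a shell command to move; the robot and the scene stay as the last step left them, time stands still between calls to the robot, and variables do not carry over. Pictures are saved under pics/ and viewed, at most 10 in all, crops included, and the job is handed in when it is done.

```bash
mkdir -p pics
cat > h.py <<'E'
import numpy as np, cv2
from bench import r
def pt(cam,u,v,d,c=None):
    c=c or r.calibration(cam); R=np.array(c['R']);t=np.array(c['t'])
    return R.T@(np.array([(u-c['cx'])/c['fx']*d,(v-c['cy'])/c['fy']*d,d])-t)
def ray(cam,u,v,c=None):
    c=c or r.calibration(cam); R=np.array(c['R']);t=np.array(c['t'])
    d=R.T@np.array([(u-c['cx'])/c['fx'],(v-c['cy'])/c['fy'],1]); return -R.T@t,d/np.linalg.norm(d)
def tri(rays):
    A=0;b=0
    for o,d in rays:
        P=np.eye(3)-np.outer(d,d);A=A+P;b=b+P@o
    return np.linalg.solve(A,b)
def save(n,im,s=1):
    cv2.imwrite('pics/'+n,cv2.resize(im[...,::-1],None,fx=s,fy=s))
E
python3 - <<'E'
from h import *
np.set_printoptions(precision=3,suppress=True)
for c in ['scene','top']:
    im,d=r.get_image(c); save(c+'0.png',im)
    for n in ['thick_roll','slim_roll','release_top','drawer_front','jar','pen','till']:
        for f in r.find_in(c,n)[:4]:
            u,v=f['xy']; z=d[int(v),int(u)]
            print(c,n,round(f['conf'],2),np.round([u,v]),pt(c,u,v,z) if z>0 else None)
o=r.get_obs();print(o['t'],o['eef_pos'],o['tcp_rot'])
E
```

```text
scene thick_roll 0.74 [390. 270.] [0.691 0.236 0.024]
scene thick_roll 0.56 [398. 244.] [0.601 0.245 0.022]
scene thick_roll 0.46 [365. 245.] [0.634 0.151 0.031]
scene thick_roll 0.16 [249. 193.] [ 0.579 -0.224  0.084]
scene slim_roll 0.51 [408. 200.] [0.439 0.25  0.021]
scene release_top 0.47 [247. 202.] [ 0.616 -0.217  0.094]
scene drawer_front 0.55 [185. 185.] [ 0.57  -0.451  0.023]
scene drawer_front 0.53 [276. 199.] [ 0.583 -0.137  0.091]
scene drawer_front 0.35 [476. 262.] [0.6   0.478 0.022]
scene jar 0.96 [277. 235.] [ 0.742 -0.08   0.187]
scene pen 0.7 [430. 233.] [0.53  0.336 0.007]
scene till 0.8 [258. 252.] [ 0.757 -0.139  0.081]
scene till 0.64 [495. 206.] [0.383 0.521 0.009]
top thick_roll 0.69 [257. 173.] [0.625 0.155 0.027]
top thick_roll 0.66 [232. 152.] [0.694 0.238 0.021]
top thick_roll 0.25 [350. 188.] [ 0.572 -0.133  0.084]
top slim_roll 0.65 [223. 234.] [0.432 0.255 0.017]
top release_top 0.47 [379. 179.] [ 0.598 -0.222  0.102]
top drawer_front 0.63 [348. 190.] [ 0.568 -0.128  0.077]
top drawer_front 0.4 [473. 250.] [ 0.391 -0.489  0.118]
top drawer_front 0.25 [229. 184.] [0.592 0.245 0.016]
top jar 0.95 [338. 139.] [ 0.695 -0.091  0.186]
top pen 0.7 [200. 208.] [0.512 0.335 0.   ]
top till 0.84 [356. 148.] [ 0.698 -0.152  0.086]
0.8 [0.162 0.629 0.215] [0.126 0.992 0.    0.   ]
```

View pics/top0.png

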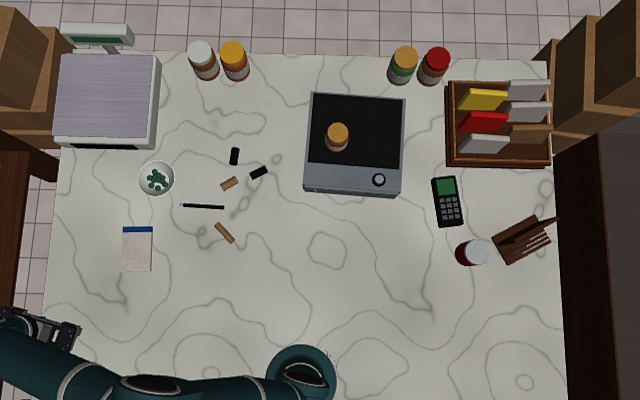

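View pics/scene0.png

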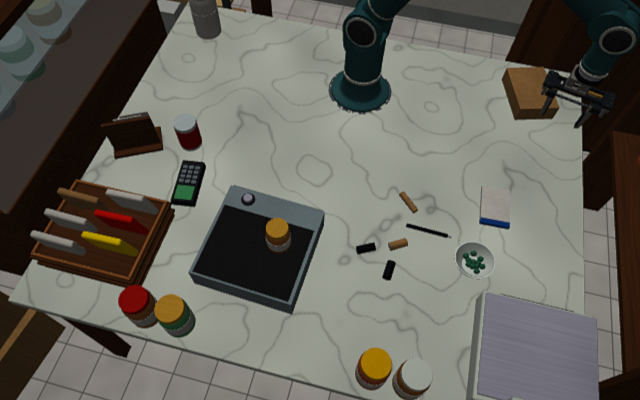

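The brown cylinder near top (229,184) / scene (398,244) is short and fat, so it fits thick_roll. The black ones at top (258,173) and (234,156) are look-alikes. The longer brown one at (224,233) is slim_roll. The button is at top (379,180) and the jar at (337,137). Next I'll confirm the roll in a crop and measure.

Run:
```python
from h import *
np.set_printoptions(precision=4,suppress=True)
res={}
for c,(cu,cv_) in {'top':(229,184),'scene':(398,244)}.items():
    im,d=r.get_image(c); K=r.calibration(c)
    if c=='top': save('crop.png',im[140:250,190:290],5)
    hsv=cv2.cvtColor(im,cv2.COLOR_RGB2HSV)
    m=((hsv[...,1]>90)&(hsv[...,2]>60)).astype(np.uint8)
    n,l,s,ce=cv2.connectedComponentsWithStats(m)
    for want in [(cu,cv_),(224,233) if c=='top' else (408,201)]:
        k=1+np.argmin(np.hypot(*(ce[1:]-want).T)); vs,us=np.where(l==k)
        P=np.array([pt(c,u,v,d[v,u],K) for u,v in zip(us,vs)])
        q=[]
        for u,v in zip(us,vs):
            o,dd=ray(c,u,v,K); q.append((o+dd*(0.018-o[2])/dd[2])[:2])
        rc=cv2.minAreaRect(np.array(q,np.float32))
        pc=np.linalg.svd(np.array(q)-np.mean(q,0))[2][0]
        print(c,want,ce[k],s[k][4],'mean',P.mean(0),'zmax',P[:,2].max(),'rect@z.018',rc,'pca yaw',np.degrees(np.arctan2(pc[1],pc[0])))
        res.setdefault(want==(cu,cv_),[]).append(ray(c,*ce[k],K))
    # till top
    vv,uu=np.mgrid[0:400,0:640]; dm=d
    R=np.array(K['R']);t=np.array(K['t'])
    cam=np.stack([(uu-K['cx'])/K['fx']*d,(vv-K['cy'])/K['fy']*d,d],-1)
    W=(cam-t)@R
    mm=(W[...,2]>.06)&(W[...,2]<.105)&(W[...,0]>.5)&(W[...,0]<1)&(W[...,1]>-.4)&(W[...,1]<.1)&(d>0)
    n,l,s,ce=cv2.connectedComponentsWithStats(mm.astype(np.uint8)); k=1+np.argmax(s[1:,4])
    X=W[l==k]; print(c,'till',cv2.minAreaRect(X[:,:2].astype(np.float32)),np.median(X[:,2]))
    res.setdefault('b',[]).append(ray(c,*r.find_in(c,'release_top')[0]['xy'],K))
for k in res: print(k,tri(res[k]))
o=r.get_obs();print(o['t'],o['tcp_rot'],r.grasp_offset)
```

```text
top (229, 184) [228.7402 183.1339] 127 mean [0.5919 0.2436 0.0221] zmax 0.03144173705604731 rect@z.018 ((0.5929216146469116, 0.24419225752353668), (0.023700419813394547, 0.05448455736041069), 32.71408462524414) pca yaw -57.276283148371725
top (224, 233) [224.2537 232.4403] 134 mean [0.4336 0.246  0.0406] zmax 1.548179898854401 rect@z.018 ((0.43631136417388916, 0.2502284348011017), (0.07836602628231049, 0.01671513170003891), 44.46758270263672) pca yaw -134.63778481041993
top till ((0.721047580242157, -0.14794804155826569), (0.30100876092910767, 0.31216341257095337), 86.60620880126953) 0.08517191350015003
scene (398, 244) [398.3241 242.8426] 108 mean [0.5965 0.2452 0.0221] zmax 0.029752206712625587 rect@z.018 ((0.5940032005310059, 0.24485933780670166), (0.021263107657432556, 0.054371148347854614), 28.868770599365234) pca yaw 120.49385750737329
scene (408, 201) [408.0254 201.4576] 118 mean [0.4414 0.2505 0.0159] zmax 0.025192872761273636 rect@z.018 ((0.44389238953590393, 0.25095921754837036), (0.07913078367710114, 0.01913277618587017), 44.520572662353516) pca yaw 43.13584706714265
scene till ((0.7227837443351746, -0.14800120890140533), (0.30338743329048157, 0.3113349378108978), 86.45170593261719) 0.08438132903895965
True [0.5932 0.2452 0.0155]
False [0.4368 0.2513 0.0086]
b [ 0.5974 -0.2172  0.0938]
1.0 [0.1256 0.9921 0.     0.    ] 0.0187
```

View pics/crop.png

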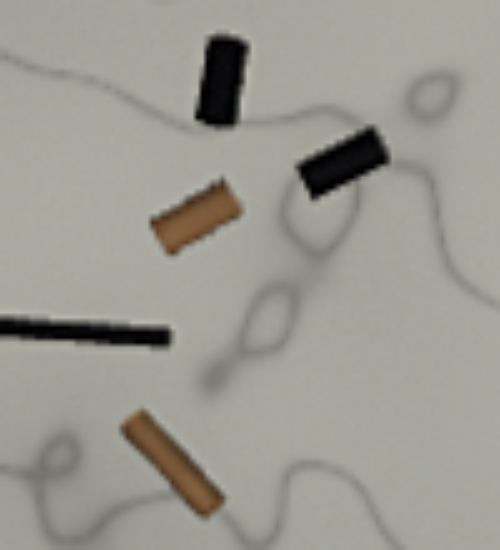

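The crop confirms it. The brown short, thick cylinder at crop (196,217) is thick_roll. The two black ones are look-alikes, and the slim brown one is at the bottom. Moving over the button with the fingers shut.

```bash
python3 -m pendant '[{"tx":-0.704,"ty":-0.791,"gripper":1},{"tx":-0.704,"ty":-0.791,"gripper":1},{"tx":-0.704,"ty":-0.791,"gripper":1},{"tx":-0.704,"ty":-0.791,"gripper":1},{"tx":-0.704,"ty":-0.791,"gripper":1},{"tx":-0.704,"ty":-0.791,"gripper":1},{"tx":-0.704,"ty":-0.791,"gripper":1}]' 10
python3 -m pendant '[{"tx":-0.704,"ty":-0.791,"gripper":1},{"tx":-0.704,"ty":-0.791,"gripper":1},{"tx":-0.704,"ty":-0.791,"gripper":1},{"tx":-0.704,"ty":-0.791,"gripper":1},{"tx":-0.704,"ty":-0.791,"gripper":1},{"tx":-0.704,"ty":-0.791,"gripper":1},{"tx":-0.704,"ty":-0.791,"gripper":1}]'
```

```text
$[0]: bad value
$[0]: bad value
```

```bash
python3 -m pendant '[{"tx":-0.704,"ty":-0.791,"tz":0,"spin":0,"gripper":1},{"tx":-0.704,"ty":-0.791,"tz":0,"spin":0,"gripper":1},{"tx":-0.704,"ty":-0.791,"tz":0,"spin":0,"gripper":1},{"tx":-0.704,"ty":-0.791,"tz":0,"spin":0,"gripper":1},{"tx":-0.704,"ty":-0.791,"tz":0,"spin":0,"gripper":1},{"tx":-0.704,"ty":-0.791,"tz":0,"spin":0,"gripper":1},{"tx":-0.704,"ty":-0.791,"tz":0,"spin":0,"gripper":1}]' 10
```

```text
t: 1.7
eef_pos: [0.3096, 0.3425, 0.2149]
tcp_rot: [0.129, 0.992, -0.0, 0.0]
contact_force: [0.1, 0.2, -0.2]
grip_width: 0.412
grasp_force: 0.0
```

```bash
python3 -m pendant '[{"tx":-0.704,"ty":-0.791,"tz":0,"spin":0,"gripper":1},{"tx":-0.704,"ty":-0.791,"tz":0,"spin":0,"gripper":1},{"tx":-0.704,"ty":-0.791,"tz":0,"spin":0,"gripper":1},{"tx":-0.704,"ty":-0.791,"tz":0,"spin":0,"gripper":1},{"tx":-0.704,"ty":-0.791,"tz":0,"spin":0,"gripper":1},{"tx":-0.704,"ty":-0.791,"tz":0,"spin":0,"gripper":1},{"tx":-0.704,"ty":-0.791,"tz":0,"spin":0,"gripper":1}]'
python3 -m pendant '[{"tx":-0.704,"ty":-0.791,"tz":0,"spin":0,"gripper":1},{"tx":-0.704,"ty":-0.791,"tz":0,"spin":0,"gripper":1},{"tx":-0.704,"ty":-0.791,"tz":0,"spin":0,"gripper":1},{"tx":-0.704,"ty":-0.791,"tz":0,"spin":0,"gripper":1},{"tx":-0.704,"ty":-0.791,"tz":0,"spin":0,"gripper":1},{"tx":-0.704,"ty":-0.791,"tz":0,"spin":0,"gripper":1},{"tx":-0.704,"ty":-0.791,"tz":0,"spin":0,"gripper":1},{"tx":-0.704,"ty":-0.791,"tz":0,"spin":0,"gripper":1}]'
python3 - <<'E'
from h import *
np.set_printoptions(precision=4,suppress=True)
o=r.get_obs();print(o['eef_pos'],o['tcp_rot'])
K=r.calibration('wrist');im,d=r.get_image('wrist');save('w1.png',im)
R=np.array(K['R']);t=np.array(K['t'])
def pr(X):
    c=R@np.array(X)+t;return c[:2]/c[2]*[K['fx'],K['fy']]+[K['cx'],K['cy']]
print('tcp-xy at z=.101 projects',pr([*o['eef_pos'][:2],.101]))
for f in r.find_in('wrist','release_top')[:2]:
    u,v=f['xy'];oo,dd=ray('wrist',u,v,K);print(f,oo+dd*(.101-oo[2])/dd[2],pt('wrist',u,v,d[int(v),int(u)],K))
E
```

```text
t: 2.4
eef_pos: [0.4546, 0.0599, 0.2152]
tcp_rot: [0.129, 0.992, -0.0, 0.001]
contact_force: [-0.3, -0.2, 0.0]
grip_width: 0.006
grasp_force: 0.0
t: 3.2
eef_pos: [0.5982, -0.2216, 0.2142]
tcp_rot: [0.128, 0.992, -0.001, 0.0]
contact_force: [1.0, 0.3, -0.5]
grip_width: 0.004
grasp_force: 0.0
[ 0.5982 -0.2216  0.2142] [ 0.1278  0.9918 -0.0011  0.    ]
tcp-xy at z=.101 projects [319.8445 192.5074]
{'xy': [320.8, 197.0], 'conf': 0.73} [ 0.6022 -0.2218  0.101 ] [ 0.6021 -0.2217  0.1014]
```

View pics/w1.png

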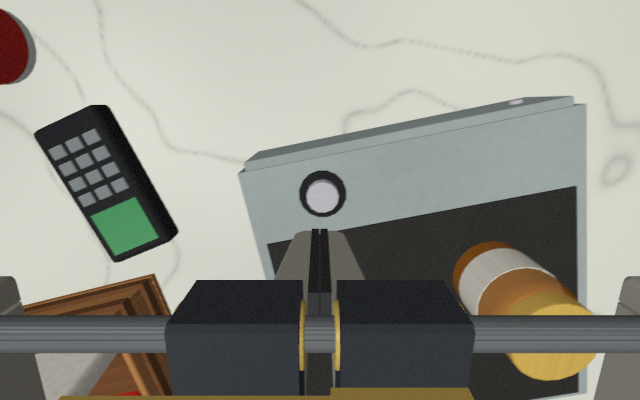

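The wrist view shows the button at (323,195), almost directly under the fingertips (320,193), with the jar clear at lower right. Pressing.

```bash
python3 -m pendant '[{"tx":-0.01,"ty":0,"tz":0.16,"spin":0,"gripper":1},{"tx":-0.01,"ty":0,"tz":0.3,"spin":0,"gripper":1},{"tx":-0.01,"ty":0,"tz":0.365,"spin":0,"gripper":1},{"tx":-0.01,"ty":0,"tz":0.385,"spin":0,"gripper":1},{"tx":-0.01,"ty":0,"tz":0.395,"spin":0,"gripper":1},{"tx":-0.01,"ty":0,"tz":0.397,"spin":0,"gripper":1},{"tx":-0.01,"ty":0,"tz":0.397,"spin":0,"gripper":1}]'
```

```text
t: 4.0
eef_pos: [0.6021, -0.2181, 0.0971]
tcp_rot: [0.125, 0.992, 0.0, 0.001]
contact_force: [-1.1, 1.4, 3.2]
grip_width: 0.007
grasp_force: 1.6
```

```bash
python3 -m pendant '[{"tx":0,"ty":0,"tz":-0.16,"spin":0,"gripper":1},{"tx":0,"ty":0,"tz":-0.33,"spin":0,"gripper":1},{"tx":0,"ty":0.1,"tz":-0.4,"spin":0,"gripper":0.5},{"tx":0.2,"ty":0.745,"tz":-0.4,"spin":0,"gripper":-0.3},{"tx":0.2,"ty":0.745,"tz":-0.4,"spin":0,"gripper":-0.3},{"tx":0.2,"ty":0.745,"tz":-0.4,"spin":0,"gripper":-0.3},{"tx":0.2,"ty":0.745,"tz":-0.4,"spin":0,"gripper":-0.3},{"tx":0.2,"ty":0.745,"tz":-0.4,"spin":0,"gripper":-0.3}]'
python3 -m pendant '[{"tx":0.2,"ty":0.745,"tz":0,"spin":0.2,"gripper":-0.3},{"tx":0.2,"ty":0.745,"tz":0,"spin":0.4,"gripper":-0.3},{"tx":0.2,"ty":0.745,"tz":0,"spin":0.6,"gripper":-0.3},{"tx":0.2,"ty":0.745,"tz":0,"spin":0.8,"gripper":-0.3},{"tx":0.2,"ty":0.745,"tz":0,"spin":0.98,"gripper":-0.3},{"tx":0.2,"ty":0.745,"tz":0,"spin":0.98,"gripper":-0.3},{"tx":0.2,"ty":0.745,"tz":0,"spin":0.98,"gripper":-0.3},{"tx":0.2,"ty":0.745,"tz":0,"spin":0.98,"gripper":-0.3}]'
cat > wr.py <<'E'
from h import *
np.set_printoptions(precision=4,suppress=True)
o=r.get_obs();e=o['eef_pos'];q=o['tcp_rot'];print(o['t'],e,q)
K=r.calibration('wrist');im,d=r.get_image('wrist');save('w2.png',im)
hsv=cv2.cvtColor(im,cv2.COLOR_RGB2HSV)
m=((hsv[...,1]>90)&(hsv[...,2]>60)).astype(np.uint8)
n,l,s,ce=cv2.connectedComponentsWithStats(m)
for k in range(1,n):
    if s[k][4]<400: continue
    vs,us=np.where(l==k)
    Q=np.array([pt('wrist',u,v,d[v,u],K) for u,v in zip(us,vs)])
    rc=cv2.minAreaRect(Q[:,:2].astype(np.float32)); print(ce[k],s[k][4],rc,np.percentile(Q[:,2],[5,50,98]))
a,b=q[:2];print('tool y yaw',np.degrees(np.arctan2(2*b*b-1,2*a*b)))
E
python3 - <<'E'
from wr import *
im,d=r.get_image('top'); save('t2.png',im[60:300,160:480],2)
E
```

```text
t: 4.8
eef_pos: [0.5989, 0.0218, 0.2161]
tcp_rot: [0.12, 0.993, 0.002, 0.001]
contact_force: [-0.3, 0.3, -0.2]
grip_width: 0.504
grasp_force: 0.0
t: 5.6
eef_pos: [0.597, 0.242, 0.2161]
tcp_rot: [0.489, 0.872, 0.0, 0.001]
contact_force: [-0.3, 0.1, 0.4]
grip_width: 0.648
grasp_force: 0.0
5.6 [0.597  0.242  0.2161] [0.4894 0.872  0.0001 0.0007]
[191.6994  85.3185] 1507 ((0.4775853753089905, 0.2748597264289856), (0.16938354074954987, 0.03482281044125557), 31.565454483032227) [0.0142 0.019  0.0214]
[318.5682 170.3939] 1107 ((0.5831067562103271, 0.26190415024757385), (0.023922404274344444, 0.09762024879455566), 33.003414154052734) [0.0194 0.0247 0.0272]
[616.4502 261.1159] 1044 ((0.7718014121055603, 0.33788159489631653), (0.07353956997394562, 0.4248082935810089), 89.12539672851562) [0.0033 0.0135 0.0248]
[165.8729 335.9336] 1070 ((0.5557706356048584, 0.27076900005340576), (0.007996018044650555, 0.06698659807443619), 1.550744652748108) [0.3144 0.3229 0.3266]
[472.2696 335.7583] 1109 ((0.5910918712615967, 0.29119572043418884), (0.008147042244672775, 0.06915195286273956), 61.066612243652344) [0.3141 0.3226 0.3265]
[470.1963 395.0661] 2797 ((0.5940011143684387, 0.2686312794685364), (0.05569712072610855, 0.08332385122776031), 78.2861557006836) [0.3288 0.3308 0.3323]
tool y yaw 31.393794853710496
```

View pics/t2.png

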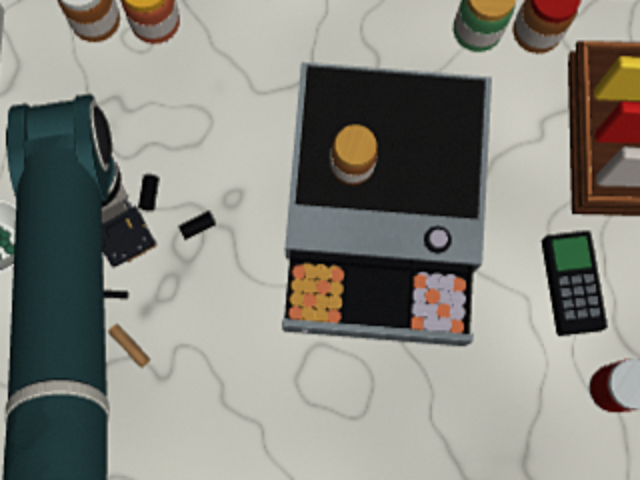

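View pics/w2.png

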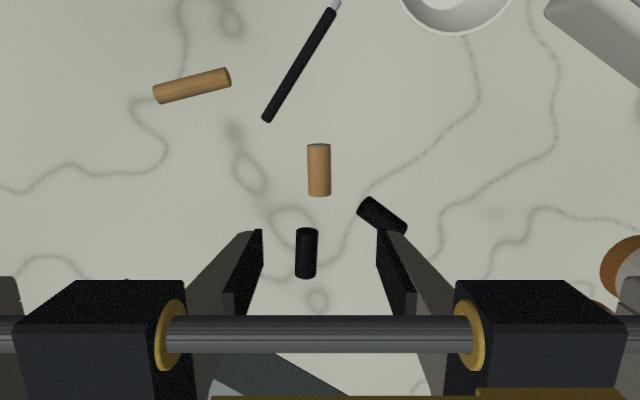

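The top view shows the drawer out with its empty black middle cup at crop (378,297). In the wrist view the roll is at (319,170), aligned with the tool, and the black look-alikes at (306,253) and (382,216) are clear of the finger lines.

Run:
```python
from wr import *
k=[k for k in range(1,n) if s[k][4]>400 and abs(ce[k][0]-318)<15 and abs(ce[k][1]-170)<20][0]
vs,us=np.where(l==k)
c=cv2.minAreaRect(np.stack([us,vs],1).astype(np.float32));print(c)
for z in (.013,.02):
    oo,dd=ray('wrist',*c[0],K);p=oo+dd*(z-oo[2])/dd[2]
    a,b=q[:2];tx=np.array([2*a*a-1,2*a*b]);ty=np.array([2*a*b,2*b*b-1]);D=p[:2]-e[:2]
    print(p,'tool dx dy',D@tx,D@ty)
print(tri([ray('wrist',*c[0],K),ray('top',228.74,183.13)]))
# cup and drawer front, top+wrist-less: depth in top view (drawer black cup region)
K=r.calibration('top');im,d=r.get_image('top')
R=np.array(K['R']);t=np.array(K['t']);vv,uu=np.mgrid[0:400,0:640]
W=(np.stack([(uu-K['cx'])/K['fx']*d,(vv-K['cy'])/K['fy']*d,d],-1)-t)@R
x=np.array([np.cos(np.radians(-3.5)),np.sin(np.radians(-3.5))]);y=np.array([-x[1],x[0]])
g=(W[...,2]>.06)&(W[...,0]>.4)&(W[...,0]<.55)&(W[...,1]>-.35)&(W[...,1]<.06)&(W[...,2]<.1)
P=W[g];print('front plate',g.sum(),np.percentile(P[:,2],[10,50,90]),cv2.minAreaRect(P[:,:2].astype(np.float32)))
f=np.polyfit(P[:,1],P[:,0],1);print('plate line slope deg',np.degrees(np.arctan(f[0])),f)
for uv in [(343,198),(349,208),(343,215),(355,215)]: print(uv,W[uv[1],uv[0]])
gg=(W[...,2]<.03)&(W[...,0]>.45)&(W[...,0]<.6)&(W[...,1]>-.22)&(W[...,1]<-.06)&(W[...,2]>.004)
P=W[gg];print('cup',gg.sum(),cv2.minAreaRect(P[:,:2].astype(np.float32)),np.median(P[:,2]))
```

```text
5.7 [0.597  0.242  0.2161] [0.4899 0.8718 0.0002 0.0004]
[191.7183  85.5748] 1505 ((0.4778628647327423, 0.27466168999671936), (0.16920462250709534, 0.034052230417728424), 31.420114517211914) [0.0141 0.0191 0.0215]
[318.7905 170.5755] 1112 ((0.5835503339767456, 0.2619919776916504), (0.024057777598500252, 0.09771334379911423), 32.414127349853516) [0.0192 0.0246 0.0273]
[616.7655 260.8561] 1049 ((0.7717552781105042, 0.33737707138061523), (0.07263388484716415, 0.4246012270450592), 89.14391326904297) [0.003  0.0135 0.0247]
[165.8667 336.0907] 1080 ((0.5558131337165833, 0.27052590250968933), (0.008036150597035885, 0.06723050773143768), 1.5240936279296875) [0.3146 0.323  0.3266]
[472.2642 335.8088] 1109 ((0.5911861658096313, 0.291032075881958), (0.008146436884999275, 0.06922014057636261), 61.022666931152344) [0.314  0.3226 0.3264]
[470.1942 395.0687] 2796 ((0.5940666198730469, 0.26834341883659363), (0.05596349015831947, 0.08341434597969055), 78.2435531616211) [0.3289 0.3307 0.3323]
tool y yaw 31.334323315375805
((318.6507873535156, 170.42637634277344), (51.42461013793945, 22.102584838867188), 88.40885925292969)
[0.5956 0.2429 0.013 ] tool dx dy 0.0015586267248327021 -0.0006958120739862581
[0.5949 0.2441 0.02  ] tool dx dy 0.0028965285351528263 -0.0006851498829309562
[0.594  0.2441 0.0174]
front plate 444 [0.0715 0.0787 0.0825] ((0.4628602862358093, -0.13178741931915283), (0.2860924005508423, 0.013555517420172691), 86.76609802246094)
plate line slope deg 3.33703983159594 [0.0583 0.4698]
(343, 198) [ 0.5558 -0.1191  0.007 ]
(349, 208) [ 0.5228 -0.1379  0.015 ]
(343, 215) [ 0.5    -0.1192  0.0155]
(355, 215) [ 0.5017 -0.1574  0.0102]
cup 1618 ((0.5216814279556274, -0.14034384489059448), (0.15946616232395172, 0.143100768327713), 89.74750518798828) 0.012868075573856707
```

```bash
python3 -m pendant '[{"tx":0.006,"ty":-0.002,"tz":0.16,"spin":0,"gripper":-0.3},{"tx":0.006,"ty":-0.002,"tz":0.32,"spin":0,"gripper":-0.3},{"tx":0.006,"ty":-0.002,"tz":0.48,"spin":0,"gripper":-0.3},{"tx":0.006,"ty":-0.002,"tz":0.6,"spin":0,"gripper":-0.3},{"tx":0.006,"ty":-0.002,"tz":0.67,"spin":0,"gripper":-0.3},{"tx":0.006,"ty":-0.002,"tz":0.7,"spin":0,"gripper":-0.3},{"tx":0.006,"ty":-0.002,"tz":0.7,"spin":0,"gripper":-0.3},{"tx":0.006,"ty":-0.002,"tz":0.7,"spin":0,"gripper":1}]' 20
python3 -m pendant '[{"tx":0,"ty":0,"tz":0,"spin":0,"gripper":1},{"tx":0,"ty":0,"tz":0,"spin":0,"gripper":1},{"tx":0,"ty":0,"tz":0,"spin":0,"gripper":1},{"tx":0,"ty":0,"tz":0,"spin":0,"gripper":1},{"tx":0,"ty":0,"tz":0,"spin":0,"gripper":1},{"tx":0,"ty":0,"tz":0,"spin":0,"gripper":1},{"tx":0,"ty":0,"tz":0,"spin":0,"gripper":1},{"tx":0,"ty":0,"tz":0,"spin":0,"gripper":1}]'
```

```text
t: 6.6
eef_pos: [0.596, 0.2454, 0.0068]
tcp_rot: [0.489, 0.872, 0.001, 0.001]
contact_force: [0.1, 0.7, -0.5]
grip_width: 0.586
grasp_force: 0.0
t: 7.4
eef_pos: [0.595, 0.2457, 0.0061]
tcp_rot: [0.489, 0.872, 0.0, -0.0]
contact_force: [-2.5, 0.8, 5.7]
grip_width: 0.275
grasp_force: 20.0
```

```bash
python3 -m pendant '[{"tx":0,"ty":0,"tz":-0.1,"spin":0,"gripper":1},{"tx":0,"ty":0,"tz":-0.25,"spin":0,"gripper":1},{"tx":0,"ty":0,"tz":-0.4,"spin":-0.19,"gripper":1},{"tx":0,"ty":0,"tz":-0.56,"spin":-0.38,"gripper":1},{"tx":0,"ty":0,"tz":-0.667,"spin":-0.57,"gripper":1},{"tx":0,"ty":0,"tz":-0.667,"spin":-0.76,"gripper":1},{"tx":0,"ty":0,"tz":-0.667,"spin":-0.95,"gripper":1},{"tx":0,"ty":0,"tz":-0.667,"spin":-0.95,"gripper":1}]'
python3 -m pendant '[{"tx":-0.047,"ty":-0.1,"tz":0,"spin":0,"gripper":1},{"tx":-0.047,"ty":-0.25,"tz":0,"spin":0,"gripper":1},{"tx":-0.047,"ty":-0.4,"tz":0,"spin":0,"gripper":1},{"tx":-0.047,"ty":-0.55,"tz":0,"spin":0,"gripper":1},{"tx":-0.047,"ty":-0.647,"tz":0,"spin":0,"gripper":1},{"tx":-0.047,"ty":-0.647,"tz":0,"spin":0,"gripper":1}]'
python3 -m pendant '[{"tx":-0.047,"ty":-0.1,"tz":0,"spin":-0.1,"gripper":1},{"tx":-0.047,"ty":-0.25,"tz":0,"spin":-0.277,"gripper":1},{"tx":-0.047,"ty":-0.4,"tz":0,"spin":-0.277,"gripper":1},{"tx":-0.047,"ty":-0.55,"tz":0,"spin":-0.277,"gripper":1},{"tx":-0.047,"ty":-0.647,"tz":0,"spin":-0.277,"gripper":1},{"tx":-0.047,"ty":-0.647,"tz":0,"spin":-0.277,"gripper":1},{"tx":-0.047,"ty":-0.647,"tz":0,"spin":-0.277,"gripper":1}]'
python3 - <<'E'
from wr import *
save('w3.png',im)
R=np.array(K['R']);t=np.array(K['t']);vv,uu=np.mgrid[0:400,0:640]
W=(np.stack([(uu-K['cx'])/K['fx']*d,(vv-K['cy'])/K['fy']*d,d],-1)-t)@R
g=(d>.05)&(W[...,0]>.43)&(W[...,0]<.62)&(W[...,1]>-.2)&(W[...,1]<-.08)
x=np.array([np.cos(np.radians(-3.4)),np.sin(np.radians(-3.4))]);y=np.array([-x[1],x[0]])
c0=np.array([.516,-.135]);L=np.stack([(W[...,:2]-c0)@x,(W[...,:2]-c0)@y,W[...,2]],-1)
for lx in (-.068,-.064,-.06,-.056,-.052,-.048,-.04,0,.03):
    h=(abs(L[...,0]-lx)<.0015)&(abs(L[...,1])<.03)&(L[...,2]<.12)&(d>.05)
    print('x',lx,h.sum(),np.round(np.percentile(L[h][:,2],[5,50,95]),3) if h.any() else '')
for ly in np.arange(-.06,.061,.01):
    h=(abs(L[...,1]-ly)<.0015)&(abs(L[...,0]+.02)<.015)&(L[...,2]<.12)&(d>.05)
    print('y',round(ly,3),h.sum(),np.round(np.median(L[h][:,2]),3) if h.any() else '')
def pr(X):
    c=R@np.array(X)+t;return np.round(c[:2]/c[2]*[K['fx'],K['fy']]+[K['cx'],K['cy']])
print('cup centre px',pr([*c0,.012]))
E
```

```text
t: 8.2
eef_pos: [0.5943, 0.2452, 0.2052]
tcp_rot: [0.137, 0.991, -0.0, -0.0]
contact_force: [0.5, -0.0, -2.6]
grip_width: 0.276
grasp_force: 20.0
t: 8.8
eef_pos: [0.5541, 0.0491, 0.2052]
tcp_rot: [0.143, 0.99, -0.001, -0.001]
contact_force: [-0.1, 0.3, -1.9]
grip_width: 0.277
grasp_force: 20.0
t: 9.5
eef_pos: [0.5164, -0.1355, 0.2051]
tcp_rot: [0.03, 1.0, 0.0, -0.0]
contact_force: [-0.2, 0.7, -1.9]
grip_width: 0.275
grasp_force: 20.0
9.5 [ 0.5164 -0.1355  0.2051] [ 0.0305  0.9995  0.0003 -0.0003]
[411.1318 177.4761] 6291 ((0.5189853310585022, -0.06955475360155106), (0.16376681625843048, 0.1061653345823288), 72.31318664550781) [0.0149 0.0199 0.0241]
[237.2985 190.4303] 402 ((0.4855666756629944, -0.1851574331521988), (0.02326694130897522, 0.13441555202007294), 47.8626708984375) [0.0212 0.0226 0.0241]
[319.1033 258.5268] 5245 ((0.5111523866653442, -0.13440898060798645), (0.03749338164925575, 0.13006994128227234), 71.40628814697266) [0.2175 0.2234 0.2259]
[ 44.0416 268.4885] 2211 ((0.5418168902397156, -0.2960226237773895), (0.061259809881448746, 0.37846288084983826), 21.64964485168457) [
[... 661 characters left out ...]
] 2900 ((0.587891161441803, -0.14453215897083282), (0.08290084451436996, 0.2897125482559204), 82.7674789428711) [0.3174 0.3198 0.3213]
tool y yaw 86.50528308930367
x -0.068 165 [-0.001  0.     0.002]
x -0.064 148 [-0.001  0.     0.002]
x -0.06 161 [-0.001  0.     0.002]
x -0.056 286 [0.079 0.08  0.081]
x -0.052 284 [0.079 0.08  0.082]
x -0.048 267 [0.079 0.08  0.082]
x -0.04 115 [0.011 0.012 0.014]
x 0 148 [0.011 0.013 0.014]
x 0.03 24 [0.011 0.013 0.014]
y -0.06 85 0.019
y -0.05 228 0.024
y -0.04 83 0.013
y -0.03 83 0.013
y -0.02 82 0.013
y -0.01 87 0.013
y 0.0 85 0.013
y 0.01 86 0.013
y 0.02 85 0.012
y 0.03 81 0.013
y 0.04 81 0.012
y 0.05 234 0.037
y 0.06 89 0.019
cup centre px [320. 174.]
```

View pics/w3.png

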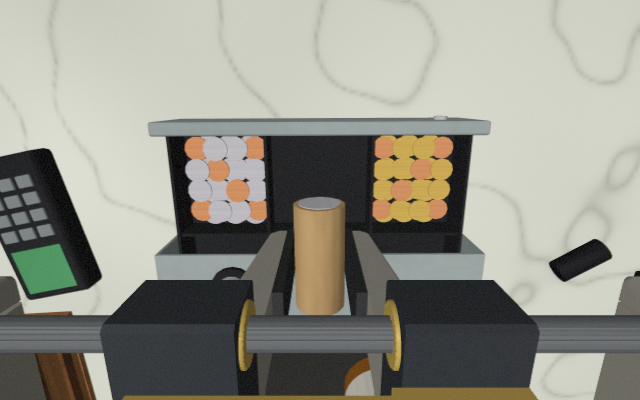

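The cup centre projects to (320,174), between the coin cups and directly under the roll. The cup floor measures 12–13 mm. Lowering.

```bash
python3 -m pendant '[{"tx":-0.013,"ty":0,"tz":0.12,"spin":0,"gripper":1},{"tx":-0.013,"ty":0,"tz":0.26,"spin":0,"gripper":1},{"tx":-0.013,"ty":0,"tz":0.4,"spin":0,"gripper":1},{"tx":-0.013,"ty":0,"tz":0.5,"spin":0,"gripper":1},{"tx":-0.013,"ty":0,"tz":0.57,"spin":0,"gripper":1},{"tx":-0.013,"ty":0,"tz":0.61,"spin":0,"gripper":1},{"tx":-0.013,"ty":0,"tz":0.62,"spin":0,"gripper":1},{"tx":-0.013,"ty":0,"tz":0.62,"spin":0,"gripper":1}]'
python3 -m pendant '[{"tx":0,"ty":0,"tz":0,"spin":0,"gripper":0.4},{"tx":0,"ty":0,"tz":0,"spin":0,"gripper":0.3},{"tx":0,"ty":0,"tz":0,"spin":0,"gripper":0.2},{"tx":0,"ty":0,"tz":0,"spin":0,"gripper":0.1},{"tx":0,"ty":0,"tz":0,"spin":0,"gripper":0.1},{"tx":0,"ty":0,"tz":0,"spin":0,"gripper":0.1}]'
```

```text
t: 10.35
eef_pos: [0.5209, -0.1353, 0.0197]
tcp_rot: [0.029, 1.0, 0.0, 0.0]
contact_force: [0.5, 0.2, -2.6]
grip_width: 0.275
grasp_force: 20.0
t: 10.95
eef_pos: [0.5204, -0.136, 0.0198]
tcp_rot: [0.029, 1.0, 0.0, 0.0]
contact_force: [-0.6, -0.3, 0.4]
grip_width: 0.447
grasp_force: 0.0
```

```bash
python3 -m pendant '[{"tx":0,"ty":0,"tz":-0.1,"spin":0,"gripper":0.1},{"tx":0,"ty":0,"tz":-0.25,"spin":0,"gripper":0.1},{"tx":0,"ty":0,"tz":-0.4,"spin":0,"gripper":0.5},{"tx":0,"ty":0,"tz":-0.55,"spin":0,"gripper":1},{"tx":0.1,"ty":0,"tz":-0.55,"spin":0,"gripper":1},{"tx":0.25,"ty":0,"tz":-0.55,"spin":0,"gripper":1},{"tx":0.38,"ty":0,"tz":-0.55,"spin":0,"gripper":1},{"tx":0.38,"ty":0,"tz":-0.55,"spin":0,"gripper":1}]'
python3 - <<'E'
from wr import *
save('w4.png',im)
im,d=r.get_image('top');K=r.calibration('top')
hsv=cv2.cvtColor(im,cv2.COLOR_RGB2HSV); save('t4.png',im[150:260,290:440],4)
E
```

```text
t: 11.75
eef_pos: [0.4015, -0.1289, 0.1841]
tcp_rot: [0.03, 1.0, 0.002, -0.001]
contact_force: [0.6, -0.1, -0.1]
grip_width: 0.002
grasp_force: 0.0
11.75 [ 0.4015 -0.1289  0.1841] [ 0.0298  0.9996  0.0015 -0.0015]
[411.831  276.1937] 568 ((0.4448670446872711, -0.08498454093933105), (0.23685325682163239, 0.06392962485551834), 34.31254196166992) [0.0172 0.0214 0.024 ]
[ 56.5113 373.0944] 1367 ((0.4667518138885498, -0.301740825176239), (0.05919747054576874, 0.4436580240726471), 45.58028793334961) [0.0301 0.0312 0.0327]
[319.8638 395.0943] 2767 ((0.46011072397232056, -0.12138191610574722), (0.2571988105773926, 0.07783398032188416), 13.025334358215332) [0.297  0.2988 0.3003]
tool y yaw 86.57916924928136
```

View pics/t4.png

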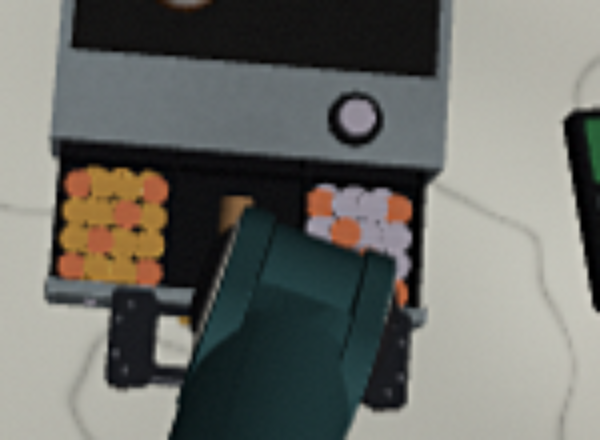

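The roll lies in the middle cup (brown at crop (236,212)). Lowering in front of the drawer face.

```bash
python3 -m pendant '[{"tx":0,"ty":0,"tz":0.15,"spin":0,"gripper":1},{"tx":0,"ty":0,"tz":0.3,"spin":0,"gripper":1},{"tx":0,"ty":0,"tz":0.43,"spin":0,"gripper":1},{"tx":0,"ty":0,"tz":0.463,"spin":0,"gripper":1},{"tx":-0.05,"ty":0,"tz":0.463,"spin":0,"gripper":1},{"tx":-0.1,"ty":0,"tz":0.463,"spin":0,"gripper":1},{"tx":-0.13,"ty":0,"tz":0.463,"spin":0,"gripper":1},{"tx":-0.14,"ty":0,"tz":0.463,"spin":0,"gripper":1}]'
python3 -m pendant '[{"tx":-0.02,"ty":0,"tz":0,"spin":0,"gripper":1},{"tx":-0.05,"ty":0,"tz":0,"spin":0,"gripper":1},{"tx":-0.085,"ty":0,"tz":0,"spin":0,"gripper":1},{"tx":-0.12,"ty":0,"tz":0,"spin":0,"gripper":1},{"tx":-0.155,"ty":0,"tz":0,"spin":0,"gripper":1},{"tx":-0.19,"ty":0,"tz":0,"spin":0,"gripper":1},{"tx":-0.225,"ty":0,"tz":0,"spin":0,"gripper":1},{"tx":-0.26,"ty":0,"tz":0,"spin":0,"gripper":1}]'
```

```text
t: 12.65
eef_pos: [0.4496, -0.1321, 0.0463]
tcp_rot: [0.029, 1.0, -0.0, 0.0]
contact_force: [-3.1, -1.1, 1.7]
grip_width: 0.008
grasp_force: 1.2
t: 13.45
eef_pos: [0.5266, -0.1363, 0.0456]
tcp_rot: [0.029, 1.0, 0.0, -0.001]
contact_force: [-6.4, -1.0, 3.9]
grip_width: 0.004
grasp_force: 3.0
```

```bash
python3 -m pendant '[{"tx":-0.02,"ty":0,"tz":0,"spin":0,"gripper":1},{"tx":-0.04,"ty":0,"tz":0,"spin":0,"gripper":1},{"tx":-0.06,"ty":0,"tz":0,"spin":0,"gripper":1},{"tx":-0.08,"ty":0,"tz":0,"spin":0,"gripper":1},{"tx":-0.095,"ty":0,"tz":0,"spin":0,"gripper":1},{"tx":-0.105,"ty":0,"tz":0,"spin":0,"gripper":1},{"tx":-0.105,"ty":0,"tz":0,"spin":0,"gripper":1}]'
```

```text
t: 14.15
eef_pos: [0.5575, -0.1381, 0.0451]
tcp_rot: [0.029, 1.0, 0.0, -0.001]
contact_force: [-3.6, 0.1, -1.2]
grip_width: 0.004
grasp_force: 1.9
```

```bash
python3 -m pendant '[{"tx":-0.005,"ty":0,"tz":0,"spin":0,"gripper":1},{"tx":-0.01,"ty":0,"tz":0,"spin":0,"gripper":1},{"tx":-0.01,"ty":0,"tz":0,"spin":0,"gripper":1}]'
```

```text
t: 14.45
eef_pos: [0.56, -0.1382, 0.0451]
tcp_rot: [0.029, 1.0, 0.0, -0.001]
contact_force: [-6.1, 0.2, 0.1]
grip_width: 0.005
grasp_force: 2.7
```

```bash
python3 -m pendant '[{"tx":-0.003,"ty":0,"tz":0,"spin":0,"gripper":1},{"tx":-0.006,"ty":0,"tz":0,"spin":0,"gripper":1},{"tx":-0.006,"ty":0,"tz":0,"spin":0,"gripper":1}]'
```

```text
t: 14.75
eef_pos: [0.5616, -0.1383, 0.0452]
tcp_rot: [0.029, 1.0, 0.0, -0.001]
contact_force: [-6.4, 0.4, 1.0]
grip_width: 0.002
grasp_force: 2.9
```

Still springy, so I'll back off slowly and see whether the catch holds.

```bash
python3 -m pendant '[{"tx":0.01,"ty":0,"tz":0,"spin":0,"gripper":1},{"tx":0.025,"ty":0,"tz":0,"spin":0,"gripper":1},{"tx":0.04,"ty":0,"tz":0,"spin":0,"gripper":1},{"tx":0.04,"ty":0,"tz":0,"spin":0,"gripper":1}]'
```

```text
t: 15.15
eef_pos: [0.5514, -0.1377, 0.0462]
tcp_rot: [0.029, 1.0, -0.0, 0.001]
contact_force: [0.4, -0.6, 0.8]
grip_width: 0.007
grasp_force: 0.0
```

Contact force dropped to zero, so the catch is holding. Backing away to check.

```bash
python3 -m pendant '[{"tx":0.05,"ty":0,"tz":0,"spin":0,"gripper":1},{"tx":0.15,"ty":0,"tz":0,"spin":0,"gripper":1},{"tx":0.3,"ty":0,"tz":0,"spin":0,"gripper":1},{"tx":0.43,"ty":0,"tz":-0.1,"spin":0,"gripper":1},{"tx":0.43,"ty":0,"tz":-0.25,"spin":0,"gripper":1},{"tx":0.43,"ty":0,"tz":-0.4,"spin":0,"gripper":1},{"tx":0.43,"ty":0,"tz":-0.5,"spin":0,"gripper":1},{"tx":0.43,"ty":0,"tz":-0.5,"spin":0,"gripper":1}]'
python3 - <<'E'
from h import *
im,d=r.get_image('wrist');save('w5.png',im)
im2,d=r.get_image('scene');save('s5.png',im2)
print(r.get_obs()['t'])
E
```

```text
t: 15.95
eef_pos: [0.4255, -0.1308, 0.2002]
tcp_rot: [0.029, 1.0, 0.0, 0.006]
contact_force: [0.1, -0.5, -0.5]
grip_width: 0.003
grasp_force: 0.0
16.05
```

View pics/s5.png

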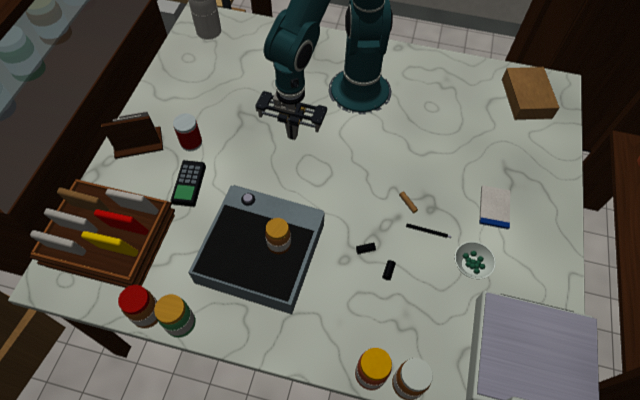

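View pics/w5.png

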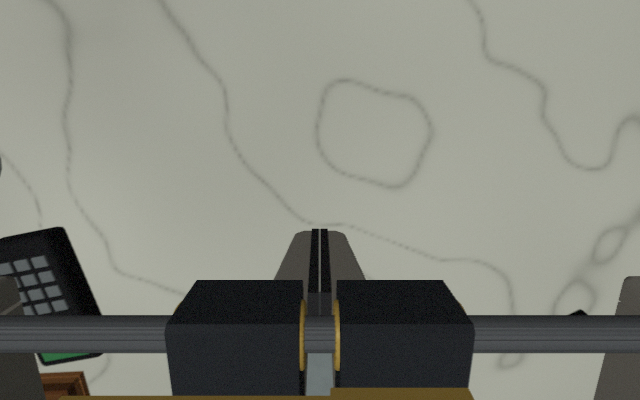

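The scene view shows the drawer shut, with the till front edge clean at (276,200). The button is up at (247,199), and the jar, pen, slim roll, dish and terminal are where they started. The wrist view shows only clear counter in front of the till.

```bash
python3 -c "
from bench import r
print(r.close_job())"
```

```text
the job is handed in; nothing more can be done
None
```

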